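# Lift the slide rack out of its staining dish and hold it to drain

### The job

Take the steel slide rack out of the open glass staining dish: first swing its folded-down wire handle upright while the rack still sits in the dish, then lift the rack by the handle and hold it squarely over that same dish, so that it drains back into it, still and level, with its underside about 5 cm above the dish's rim. The program finishes while the gripper is still holding the rack there. Do not push the dish aside, and leave the lidded dishes and the other things on the bench where they stand.

Things in the scene. Friction and masses are not known exactly. Their poses are not given: they have to be found in the camera images.
- dish: open clear glass staining dish, 100 x 124 x 70 mm high outside, 90 x 114 mm inside (5 mm walls), floor 6 mm thick, loose on the bench, about 0.85 kg; the only one of three like dishes without a lid. Origin: centre of its underside; x across its short side, y along its long side, z up
- slide_rack: stainless rack with fixed glass slides, 82 mm (x) by 102 mm (y) by 55 mm high, 0.2 to 0.45 kg, standing inside the dish on its floor with 4 to 6 mm play each side. Origin: centre of its underside; axes as the dish's, z up. The handle's two pivots lie on the line x = 0, 50 mm above the underside, parallel to y; hung from them the rack is level
- bail (a joint): angle of the rack's U-shaped wire handle (4 mm wire, arms 101 mm apart along rack y) about its pivots, rad: 0 = upright, along rack z; positive = folded toward rack -x. At the start about 1.2: the arms lie on the dish's long rim. Swings almost without friction and falls back when let go
- handle_grip (a point): middle of the handle's grip sleeve, a steel tube 10 mm thick and 52 mm long parallel to rack y, 105 mm from the pivot line. Folded, it is about 50 mm outside the dish's wall on the rack's -x side and 20 mm higher than the rim; pinch it from above, fingers closing along rack x. The round sleeve turns between the fingers. z axis: from pivots to grip
- covered_a: glass staining dish like the open one but with a knobbed glass lid on, 110 x 134 x 100 mm, a bystander; origin at the centre of its underside
- covered_b: the other lidded glass staining dish, same size, a bystander; origin at the centre of its underside
- spare_lid: the open dish's knobbed glass lid lying on the bench, 110 x 134 x 34 mm, a bystander; origin at the centre of its underside
- forceps: steel forceps lying on the bench, 17 x 130 x 10 mm, a bystander; origin at the centre of the underside
- petri_dish: glass petri dish, 66 mm across, 32 mm high, a bystander; origin at the centre of its underside
- beaker: small glass beaker, 54 mm across, 70 mm high, a bystander; origin at the centre of its underside
- wash: white squeeze wash bottle with a bent jet, 66 x 128 x 197 mm, a bystander; origin at the underside
Not all that is in view belongs to the job. What is shaped like the slide_rack but orange or yellow is not meant.

How it is judged:
By the outcome, as a careful person would: the job done as asked, in the order asked, and still so for the second after the job is handed in, while the arm keeps its last pose, push and grip.
It also fails if it takes over 42 s, if anything falls off the work surface, if the arm or the gripper's body presses on something with over 40 N, if the wrist force passes 120 N, or if a joint passes its speed limit or range.

### The arm

A 7-joint arm with a two-finger parallel gripper is mounted at the origin on a cart in front of the work surface, level with it; the furniture and walls round the work are solid. World frame = base frame: x ahead of the robot, y to its left, z up, the work surface at z = 0. Lengths are in m, angles in rad, forces in N, time in s.
With the tool pointing down it reaches from about 0.375 to 0.925 m from the base axis. Payload 3.1 kg.
Tool frame: the origin (TCP) lies at the centre of the arm's flange, where the gripper is bolted on; the fingertips stand 173 mm ahead of it and the grasp point (between the pads) lies 155 mm ahead of it; x points along the fingers, z is the direction in which the jaws open and shut, and the axes are right-handed (so a half turn about x gives the same grasp; the last joint's range is limited). The gripper opens to 85 mm and grips with 20 to 120 N. Pads are 22 mm wide; open, the fingers measure 114 mm over their backs; the gripper's body (76 mm by 85 mm) begins 54 mm behind the grasp point. The pads swing forward as they close: fully open they stand 13 mm farther back than shut.
Start: joints at [1.115, 0.383, 0.044, 1.598, -0.018, 1.161, -0.05], TCP at [0.228, -0.609, 0.405] pointing down, gripper open.
Joint ranges: [-2.61, 2.61], [-0.41, 2.15], [-1.48, 1.57], [0, 2.5], [-1.57, 4.71], [0.05, 1.97], [-2.85, 2.85]. Speed limits (rad/s): [2.79, 2.79, 3.14, 3.14, 3.14, 3.14, 3.14].

### API

Orientations are given as [roll, pitch, yaw] about the fixed x, y, z axes, in that order (R = Rz(yaw) Ry(pitch) Rx(roll)).
In Python, from plant import ctrl, vision gives the robot as it stands.
- The arm moves only by the tool arm_command, never from a script. Its argument "moves" is text: rows parted by semicolons, each of 7 numbers parted by spaces: the opening, from -1 (shut) to 1 (fully open), so that 0 is half open, then the shift along the tool's x, y, z in units of 0.5 m (1.0 is 0.5 m), then the turn, a rotation vector about the tool's x, y, z in units of pi/2 rad (1.0 is pi/2 rad). In form: gripper tx ty tz ax ay az; .... A call has 1 to 8 rows; each row shifts and turns the commanded pose from where the row before left it, along the tool's axes as they then stand; what a row does not reach is not made up. A row lasts 1/12 s, in which the tool goes at most 41.7 mm and 7.16 degrees, less where a joint would pass 70% of its speed; a pose out of reach is approached as far as the arm can. A call with a number of a shift or a turn outside -1 to 1 is refused whole. A call with a gripper value outside its range is refused whole. The fingers move at their own pace and stop on an object; the grip force is fixed at half the most. Time passes only in rows, so rows that do not move let the fingers close. It gives the time, the measured TCP pose, the force and the opening at its end, in the units of the state.
- ctrl.read_state(): the state, without advancing time (a new reading comes with each control period).
- vision.read_camera(name): name is "side" or "top" or "wrist"; returns a dict with "color" (384x512x3 uint8, blue, green, red), "intrinsics" (3x3 intrinsics, pixels), "R" (3x3) and "t" (3): a world point X has camera coordinates R X + t. Camera axes: x right, y down, z forward; pixel columns grow to the right and rows downward; lengths in m; the calibration is good to about 2 mm. A picture is of the moment at which its call begins. There is no depth.
- ctrl.hand_in(): hands the job in, once; it reports no verdict.
The state is a dict: "time": time; "qpos": joint angles; "dq": joint speeds; "effort": joint torques, N m; "eef_pos": TCP position; "eef_rot": TCP orientation; "contact_force": force on the tool from outside, world axes, zero at the start; "moment": the same for the moment, N m; "gripper_width": finger opening in m.
Only numpy, scipy, OpenCV 4.12 (cv2) and the standard library are available. Lean on these libraries where they do the work, as an engineer would, in place of code of your own. Each camera call takes 0.05 s, during which the arm holds its last target. There are 200 camera calls.

## Working session

There is one attempt and no reset: what is moved stays moved. The work goes in short steps, Python scripts to look and compute and a tool call to move; the robot and the scene stay as the last step left them, time stands still between calls to the robot, and variables do not carry over. Pictures are saved under pics/ and viewed, about 8 in all and at most 12, crops included, and the job is handed in when it is done.

Besides the shell and the picture viewer there is one more tool, called after "Emit:" by a JSON object that holds its "api" and its "payload". arm_command: Moves the arm, as the interface text tells. Shifts and turns lie within -1 to 1; 1 stands for 0.5 m of shift or pi/2 rad of turn. Its arguments: {"type":"object","properties":{"moves":{"type":"string"}},"required":["moves"]}

```bash
mkdir -p pics; ls
python3 - <<'E'
from plant import ctrl, vision
import cv2,numpy as np,pickle
for n in ["side","top"]:
    c=vision.read_camera(n); cv2.imwrite(f"pics/{n}0.png",c["color"]); pickle.dump(c,open(f"{n}0.pkl","wb"))
    print(n,np.round(c["intrinsics"],1).tolist(),np.round(c["R"],4).tolist(),np.round(c["t"],4).tolist())
a=cv2.imread("pics/top0.png");cv2.imwrite("pics/top0b.png",cv2.resize(a,(800,600),interpolation=cv2.INTER_CUBIC))
a=cv2.imread("pics/side0.png");cv2.imwrite("pics/side0b.png",cv2.resize(a,(800,600),interpolation=cv2.INTER_CUBIC))
s=ctrl.read_state();print({k:np.round(v,3).tolist() for k,v in s.items()})
E
```

```text
pics
side [[365.4, 0.0, 261.5], [0.0, 365.4, 191.0], [0.0, 0.0, 1.0]] [[0.9449, 0.3272, 0.0022], [0.2496, -0.7164, -0.6515], [-0.2116, 0.6162, -0.7586]] [-0.524, -0.0926, 1.5051]
top [[350.1, 0.0, 259.6], [0.0, 350.1, 189.5], [0.0, 0.0, 1.0]] [[-0.0169, -0.9998, -0.0095], [-0.9972, 0.0176, -0.0722], [0.0723, 0.0082, -0.9973]] [-0.0488, 0.5649, 1.0295]
{'time': 0.1, 'qpos': [1.115, 0.384, 0.044, 1.599, -0.018, 1.161, -0.05], 'dq': [-0.001, -0.004, 0.0, -0.003, 0.0, -0.001, -0.0], 'effort': [0.003, -43.473, 1.03, -25.045, 0.011, 0.005, -0.0], 'eef_pos': [0.228, -0.608, 0.403], 'eef_rot': [-3.083, 1.568, 1.987], 'contact_force': [-0.417, 0.242, -0.32], 'moment': [0.039, 0.003, -0.027], 'gripper_width': 0.085}
```

View pics/top0b.png

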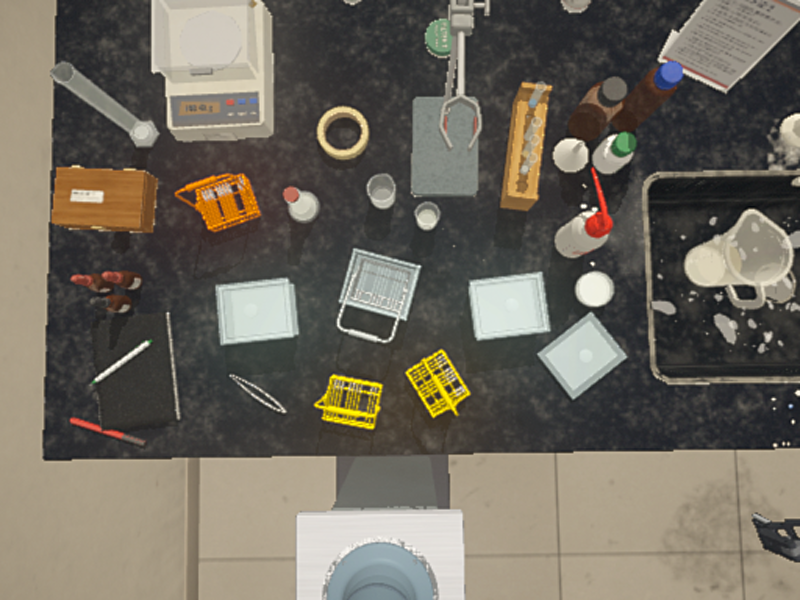

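View pics/side0b.png

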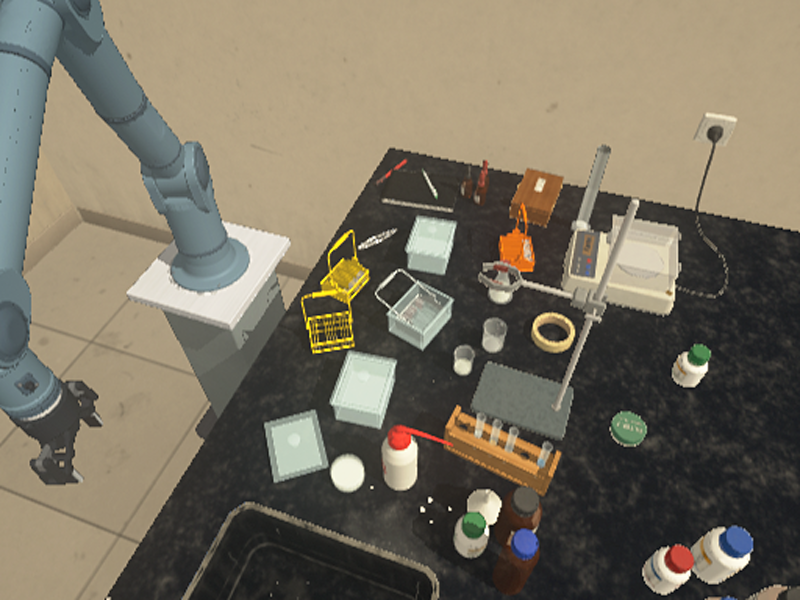

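Candidates (800x600 top view): the steel rack in the lidless dish at (378,287), the two yellow racks at (350,400) and (438,383), and the orange rack at (228,200). The steel one fits: it's grey, in the only open dish, and its handle is folded toward (366,335). I'll confirm it in an enlarged crop.

Run:
```python
import cv2,numpy as np
a=cv2.imread("pics/top0.png")[150:280,185:315];b=cv2.imread("pics/side0.png")[155:245,220:310]
f=lambda i:cv2.resize(i,(i.shape[1]*(520//130 if 0 else 1),i.shape[0]))
A=cv2.resize(a,(400,400),interpolation=cv2.INTER_CUBIC);B=cv2.resize(b,(400,400),interpolation=cv2.INTER_CUBIC)
cv2.imwrite("pics/crop1.png",np.hstack([A,B]))
```

```text
(no output)
```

View pics/crop1.png

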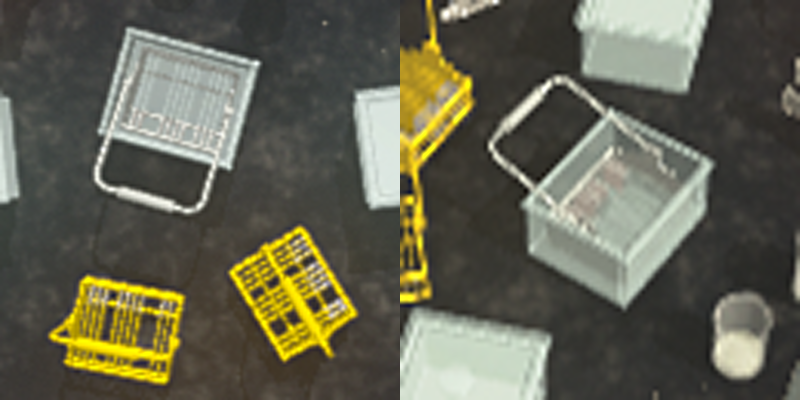

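The crop shows the steel rack in the lidless dish, with its handle folded toward the robot. The sleeve runs from (115,188) to (178,207) in the left panel. The yellow racks are separate.

```bash
cat > h.py <<'E'
import numpy as np,pickle,cv2
def ray(c,p):
    d=np.linalg.inv(c["intrinsics"])@[p[0],p[1],1]; return -c["R"].T@c["t"], c["R"].T@d
def onz(c,p,z):
    o,d=ray(c,p); return o+d*(z-o[2])/d[2]
def tri(c1,p1,c2,p2):
    o1,d1=ray(c1,p1);o2,d2=ray(c2,p2)
    s=np.linalg.lstsq(np.c_[d1,-d2],o2-o1,rcond=None)[0]
    a,b=o1+s[0]*d1,o2+s[1]*d2; return (a+b)/2,np.linalg.norm(a-b)
def proj(c,X):
    q=c["R"]@np.asarray(X)+c["t"]; q=c["intrinsics"]@q; return q[:2]/q[2]
E
python3 - <<'E'
from h import *
T,S=[pickle.load(open(n+"0.pkl","rb")) for n in("top","side")]
pt=lambda x,y:(185+x/3.077,150+y/3.077); ps=lambda x,y:(220+x/4.444,155+y/4.444)
np.set_printoptions(precision=3,suppress=True)
print("sleeve",[onz(T,pt(*q),.09) for q in((115,188),(178,207))],[onz(S,ps(*q),.09) for q in((102,133),(150,85))])
print("tri",tri(T,pt(146.5,197.5),S,ps(126,109)))
print("rimT",[onz(T,pt(*q),.07) for q in((128,30),(260,62),(232,168),(98,133))])
print("rimS",[onz(S,ps(*q),.07) for q in((215,108),(315,160),(228,250),(128,203))])
for n,q,z in(("y1",(120,345),.06),("y2",(300,295),.06)): print(n,onz(T,pt(*q),z))
print("y1bail",[onz(T,pt(*q),.1) for q in((52,335),(90,278),(180,345))])
E
```

```text
sleeve [array([0.5  , 0.046, 0.09 ]), array([ 0.482, -0.011,  0.09 ])] [array([ 0.487, -0.011,  0.09 ]), array([0.505, 0.053, 0.09 ])]
tri (array([0.494, 0.018, 0.091]), np.float64(0.005455646841957624))
rimT [array([0.648, 0.034, 0.07 ]), array([ 0.616, -0.088,  0.07 ]), array([ 0.517, -0.061,  0.07 ]), array([0.552, 0.063, 0.07 ])]
rimS [array([0.56 , 0.063, 0.07 ]), array([0.655, 0.035, 0.07 ]), array([ 0.617, -0.077,  0.07 ]), array([ 0.526, -0.058,  0.07 ])]
y1 [0.356 0.046 0.06 ]
y2 [ 0.399 -0.121  0.06 ]
y1bail [array([0.371, 0.102, 0.1  ]), array([0.421, 0.068, 0.1  ]), array([ 0.36 , -0.012,  0.1  ])]
```

```bash
cat >> h.py <<'E'
from scipy.spatial.transform import Rotation as Ro
np.set_printoptions(precision=4,suppress=True)
YAW=-.28
def plan(s,g,yaw=None,tilt=0):
    """offsets for grasp point g: turn rotvec (tool units), then shift in units of turned tool"""
    yaw=YAW if yaw is None else yaw
    R=Ro.from_euler("xyz",s["eef_rot"]).as_matrix()
    rx=np.array([np.cos(yaw),np.sin(yaw),0]); d=np.array([0,0,-1.])
    best=None
    for sg in(1,-1):
        z=sg*rx; W=np.c_[d,np.cross(z,d),z]
        rv=Ro.from_matrix(R.T@W).as_rotvec()
        if best is None or np.linalg.norm(rv)<np.linalg.norm(best[0]): best=(rv,W)
    rv,W=best
    tcp=np.asarray(g)+[0,0,.155]
    dp=tcp-s["eef_pos"]
    print("t",s["time"],"q",s["qpos"],"tcp",s["eef_pos"],"grasp",s["eef_pos"]+R[:,0]*.155,"w",s["gripper_width"],"F",s["contact_force"])
    print("turn units",rv/(np.pi/2),"shift units after turn",W.T@dp/.5,"shift now",R.T@dp/.5); print("tool axes now\n",R)
E
python3 - <<'E'
from h import *
from plant import ctrl
plan(ctrl.read_state(),[.493,.018,.24])
E
```

```text
t 0.1 q [ 1.1152  0.3838  0.0438  1.5994 -0.0179  1.1612 -0.0499] tcp [ 0.2275 -0.6084  0.4034] grasp [ 0.2274 -0.6081  0.2484] w 0.08524199725593778 F [-0.4166  0.2419 -0.3196]
turn units [-0.5939 -0.0014 -0.0006] shift units after turn [0.0168 1.3508 0.1641] shift now [ 0.019   0.9362 -0.9874]
tool axes now
 [[-0.001   0.9366  0.3503]
 [ 0.0022  0.3503 -0.9366]
 [-1.     -0.0001 -0.0024]]
```

Emit:
{"api": "arm_command", "payload": {"moves": "0.1 0 0 0 -0.074 0 0; 0.1 0 0 0 -0.074 0 0; 0.1 0 0 0 -0.074 0 0; 0.1 0 0 0 -0.074 0 0; 0.1 0 0 0 -0.074 0 0; 0.1 0 0 0 -0.074 0 0; 0.1 0 0 0 -0.074 0 0; 0.1 0 0 0 -0.074 0 0"}}

```text
time: 0.77
eef_pos: [0.2275, -0.6086, 0.4038]
eef_rot: [2.235, 1.569, 1.958]
contact_force: [0.3, 0.6, 0.3]
gripper_width: 0.0466
```

Emit:
{"api": "arm_command", "payload": {"moves": "0.1 0 0.075 0.009 0 0 0; 0.1 0 0.075 0.009 0 0 0; 0.1 0 0.075 0.009 0 0 0; 0.1 0 0.075 0.009 0 0 0; 0.1 0 0.075 0.009 0 0 0; 0.1 0 0.075 0.009 0 0 0; 0.1 0 0.075 0.009 0 0 0; 0.1 0 0.075 0.009 0 0 0"}}

```text
time: 1.43
eef_pos: [0.3461, -0.3288, 0.4042]
eef_rot: [2.934, 1.57, 2.651]
contact_force: [0.6, -0.2, -0.2]
gripper_width: 0.0467
```

Emit:
{"api": "arm_command", "payload": {"moves": "0.1 0 0.075 0.009 0 0 0; 0.1 0 0.075 0.009 0 0 0; 0.1 0 0.075 0.009 0 0 0; 0.1 0 0.075 0.009 0 0 0; 0.1 0 0.075 0.009 0 0 0; 0.1 0 0.075 0.009 0 0 0; 0.1 0 0.075 0.009 0 0 0; 0.1 0 0 0 0 0 0"}}

```text
time: 2.1
eef_pos: [0.4517, -0.0791, 0.4052]
eef_rot: [1.24, 1.566, 0.97]
contact_force: [1.0, 0.6, -0.7]
gripper_width: 0.0471
```

Run:
```python
from h import *
from plant import ctrl,vision
plan(ctrl.read_state(),[.493,.018,.24])
```

```text
t 2.1 q [ 0.6596  0.0469 -0.5821  2.0152  0.0243  1.0849 -0.2032] tcp [ 0.4517 -0.0791  0.4052] grasp [ 0.4521 -0.0785  0.2502] w 0.04707403347198503 F [ 1.0235  0.589  -0.653 ]
turn units [ 0.0064  0.001  -0.003 ] shift units after turn [0.0204 0.2095 0.0258] shift now [0.0214 0.2092 0.0278]
tool axes now
 [[ 0.0028  0.2666  0.9638]
 [ 0.0041  0.9638 -0.2667]
 [-1.      0.0047  0.0016]]
```

Emit:
{"api": "arm_command", "payload": {"moves": "0.1 0 0.07 0.009 0.006 0.001 -0.003; 0.1 0 0.07 0.009 0 0 0; 0.1 0 0.07 0.008 0 0 0; 0.1 0 0 0 0 0 0; 0.1 0 0 0 0 0 0"}}

```text
time: 2.52
eef_pos: [0.4921, 0.0118, 0.4041]
eef_rot: [-2.112, 1.566, -2.399]
contact_force: [-0.4, 0.1, -0.6]
gripper_width: 0.047
```

Run:
```python
from h import *
from plant import ctrl,vision
plan(ctrl.read_state(),[.493,.018,.092])
im=[]
for n in("wrist","side","top"):
    c=vision.read_camera(n); pickle.dump(c,open(n+"1.pkl","wb")); im.append(c["color"])
w=cv2.resize(im[0],(560,420),interpolation=cv2.INTER_CUBIC)
cv2.imwrite("pics/w1.png",w)
print(proj(pickle.load(open("wrist1.pkl","rb")),[.493,.018,.092])*560/512)
```

```text
t 2.5167 q [ 0.5206  0.1352 -0.6681  1.9406  0.0966  1.1002 -0.4739] tcp [0.4921 0.0118 0.4041] grasp [0.4916 0.0113 0.2492] w 0.04700657686775553 F [-0.3921  0.0631 -0.5546]
turn units [-0.0042 -0.0015  0.0024] shift units after turn [ 0.3143  0.0124 -0.0017] shift now [ 0.3143  0.0136 -0.0011]
tool axes now
 [[-0.0033  0.2827  0.9592]
 [-0.003   0.9592 -0.2827]
 [-1.     -0.0038 -0.0023]]
[284.3531 184.3208]
```

View pics/w1.png

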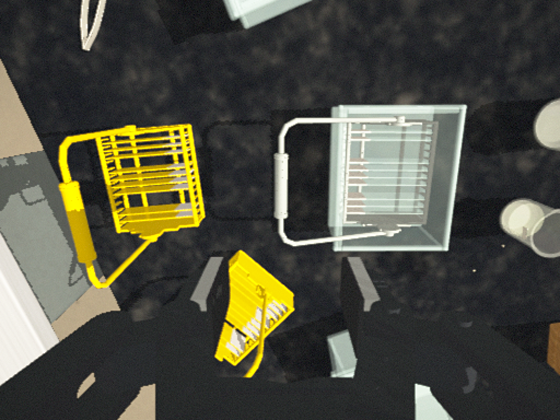

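The wrist view shows the steel sleeve at (281,155)-(281,218), parallel to the image columns and midway between the fingers. Its predicted position was (284,184). Next I'll refine the dish and sleeve positions from this view.

Run:
```python
from h import *
c=pickle.load(open("wrist1.pkl","rb")); k=512/560
f=lambda x,y,z:onz(c,(x*k,y*k),z)
e=f(281,155,.094),f(281,218,.094);print("sleeve",e,(e[0]+e[1])/2,"len",np.linalg.norm(e[0]-e[1]))
r=np.array([f(*p,.07) for p in((332,106),(466,105),(448,250),(331,250))]);print("rim",r,r.mean(0))
```

```text
sleeve (array([0.4972, 0.0412, 0.094 ]), array([ 0.4827, -0.0074,  0.094 ])) [0.4899 0.0169 0.094 ] len 0.05073275240326866
rim [[ 0.5464  0.0641  0.07  ]
 [ 0.6493  0.0345  0.07  ]
 [ 0.6153 -0.0859  0.07  ]
 [ 0.5146 -0.0564  0.07  ]] [ 0.5814 -0.0109  0.07  ]
```

Emit:
{"api": "arm_command", "payload": {"moves": "0.1 0.05 0.011 0 -0.004 -0.001 0.002; 0.1 0.05 0 0 0 0 0; 0.1 0.05 0 0 0 0 0; 0.1 0.05 0 0 0 0 0; 0.1 0.05 0 0 0 0 0; 0.1 0.03 0 0 0 0 0; 0.1 0.02 0 0 0 0 0; 0.1 0.01 0 0 0 0 0"}}

```text
time: 3.33
eef_pos: [0.4925, 0.0126, 0.2477]
eef_rot: [-2.284, 1.567, -2.573]
contact_force: [0.5, -0.3, 0.1]
gripper_width: 0.0472
```

Run:
```python
from h import *
from plant import ctrl,vision
plan(ctrl.read_state(),[.491,.017,.094])
a=vision.read_camera("wrist")["color"]; b=vision.read_camera("side")["color"][140:260,200:320]
cv2.imwrite("pics/w2.png",np.hstack([cv2.resize(a[:300],(400,300)),cv2.resize(b,(400,300))]))
```

```text
t 3.3333 q [ 0.4292  0.3705 -0.6074  2.065   0.2964  0.794  -0.6463] tcp [0.4925 0.0126 0.2477] grasp [0.492  0.0122 0.0927] w 0.04718724622000471 F [ 0.4611 -0.3145  0.0979]
turn units [-0.0056 -0.0018  0.002 ] shift units after turn [-0.0026  0.0077 -0.0054] shift now [-0.0026  0.0076 -0.0055]
tool axes now
 [[-0.0035  0.2849  0.9586]
 [-0.0023  0.9586 -0.2849]
 [-1.     -0.0032 -0.0027]]
```

View pics/w2.png

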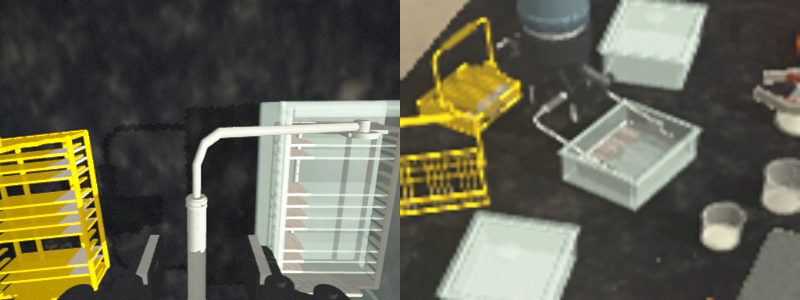

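The sleeve at (197,245) lies between the fingertips (150 and 257), clear of the dish and the yellow rack. I'm closing on it.

Emit:
{"api": "arm_command", "payload": {"moves": "0.1 -0.002 0.008 -0.004 -0.004 0 0; -1 0 0 0 0 0 0; -1 0 0 0 0 0 0; -1 0 0 0 0 0 0; -1 0 0 0 0 0 0; -1 0 0 0 0 0 0; -1 0 0 0 0 0 0; -1 0 0 0 0 0 0"}}

```text
time: 4.1
eef_pos: [0.4925, 0.0188, 0.2504]
eef_rot: [-1.722, 1.569, -2.002]
contact_force: [-2.0, 0.1, 1.0]
gripper_width: 0.0076
```

Run:
```python
from h import *
from plant import ctrl,vision
plan(ctrl.read_state(),[.491,.017,.094])
# arc increments per step in tool units: tool x down, z along rack +x
th=np.linspace(1.2,0,14); p=np.c_[-.105*np.cos(th),-.105*np.sin(th)]
print(np.diff(p,axis=0)/.5)
a=vision.read_camera("wrist")["color"]
cv2.imwrite("pics/w3.png",cv2.resize(a,(512,384)))
```

```text
t 4.1 q [ 0.4231  0.3665 -0.6142  2.064   0.295   0.7965 -0.6487] tcp [0.4925 0.0188 0.2504] grasp [0.4924 0.0186 0.0954] w 0.007555685181195002 F [-1.9961  0.0513  1.0081]
turn units [ 0.     -0.0002  0.001 ] shift units after turn [ 0.0027 -0.0043 -0.002 ] shift now [ 0.0027 -0.0043 -0.002 ]
tool axes now
 [[-0.0007  0.2764  0.9611]
 [-0.0015  0.9611 -0.2764]
 [-1.     -0.0016 -0.0002]]
[[-0.0177  0.0078]
 [-0.0169  0.0094]
 [-0.016   0.011 ]
 [-0.0149  0.0124]
 [-0.0137  0.0137]
 [-0.0124  0.0149]
 [-0.0109  0.016 ]
 [-0.0094  0.0169]
 [-0.0078  0.0177]
 [-0.0062  0.0184]
 [-0.0044  0.0189]
 [-0.0027  0.0192]
 [-0.0009  0.0194]]
```

View pics/w3.png

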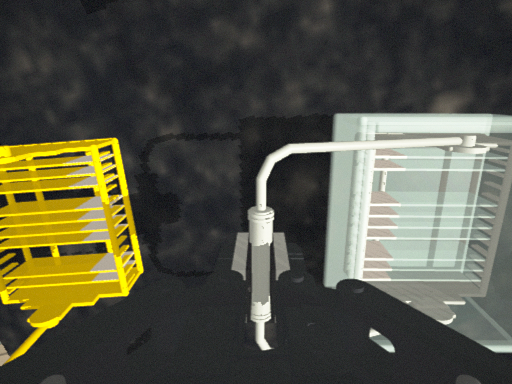

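Gripped, with the sleeve at (261,265) between the pads. I'm swinging the first half of the arc.

Emit:
{"api": "arm_command", "payload": {"moves": "-1 -0.0177 0 0.0078 0 0 0; -1 -0.0169 0 0.0094 0 0 0; -1 -0.016 0 0.011 0 0 0; -1 -0.0149 0 0.0124 0 0 0; -1 -0.0137 0 0.0137 0 0 0; -1 -0.0124 0 0.0149 0 0 0; -1 0 0 0 0 0 0; -1 0 0 0 0 0 0"}}

```text
time: 4.82
eef_pos: [0.5252, 0.0099, 0.2977]
eef_rot: [-2.542, 1.565, -2.822]
contact_force: [-7.5, 1.2, 8.0]
gripper_width: 0.0074
```

Run:
```python
from h import *
from plant import ctrl,vision
plan(ctrl.read_state(),[.585,-.010,.161])
a=vision.read_camera("wrist")["color"]; c=vision.read_camera("side");b=c["color"][130:250,210:330]
cv2.imwrite("pics/w4.png",np.hstack([cv2.resize(a,(400,400)),cv2.resize(b,(400,400),interpolation=cv2.INTER_CUBIC)]))
```

```text
t 4.8167 q [ 0.4483  0.3478 -0.6263  1.9612  0.2558  0.9167 -0.5882] tcp [0.5252 0.0099 0.2977] grasp [0.5244 0.0096 0.1427] w 0.0073756043996891065 F [-7.4781  1.2178  8.0043]
turn units [-0.0001 -0.0031  0.0021] shift units after turn [-0.0366 -0.0053  0.1259] shift now [-0.0372 -0.0054  0.1257]
tool axes now
 [[-0.0056  0.2764  0.961 ]
 [-0.0019  0.961  -0.2765]
 [-1.     -0.0033 -0.0049]]
```

View pics/w4.png

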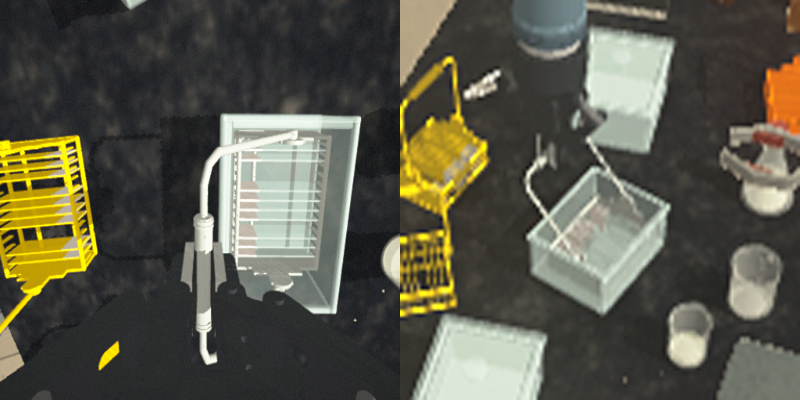

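The handle is under about 11 N of compression along its arms. I'll back off outward about 3 mm and read the force again.

Emit:
{"api": "arm_command", "payload": {"moves": "-1 -0.005 0 -0.0034 0 0 0; -1 0 0 0 0 0 0; -1 0 0 0 0 0 0"}}

```text
time: 5.17
eef_pos: [0.5249, 0.0094, 0.2991]
eef_rot: [-0.503, 1.569, -0.783]
contact_force: [-0.6, 1.0, -2.8]
gripper_width: 0.0075
```

Run:
```python
from h import *
from plant import ctrl,vision
plan(ctrl.read_state(),[.585,-.010,.161])
```

```text
t 5.1667 q [ 0.4505  0.343  -0.6268  1.9636  0.2544  0.9111 -0.5861] tcp [0.5249 0.0094 0.2991] grasp [0.5251 0.0092 0.1441] w 0.0075041694596120765 F [-0.5698  0.9845 -2.7703]
turn units [-0.0002  0.0011  0.0006] shift units after turn [-0.0338 -0.004   0.1263] shift now [-0.0336 -0.004   0.1264]
tool axes now
 [[ 0.0015  0.2766  0.961 ]
 [-0.0014  0.961  -0.2766]
 [-1.     -0.001   0.0018]]
```

Emit:
{"api": "arm_command", "payload": {"moves": "-1 -0.0116 0 0.0163 0 0 0; -1 -0.0102 0 0.0176 0 0 0; -1 -0.0084 0 0.0183 0 0 0; -1 0 0 0 0 0 0; -1 0 0 0 0 0 0"}}

```text
time: 5.58
eef_pos: [0.5515, 0.0021, 0.3174]
eef_rot: [-0.713, 1.567, -0.994]
contact_force: [-5.6, -0.2, 11.3]
gripper_width: 0.0071
```

Run:
```python
from h import *
from plant import ctrl,vision
plan(ctrl.read_state(),[.588,-.009,.167])
```

```text
t 5.5833 q [ 0.4498  0.3644 -0.6199  1.8898  0.2585  0.9652 -0.5686] tcp [0.5515 0.0021 0.3174] grasp [0.5518 0.0016 0.1624] w 0.007114590128574489 F [-5.648  -0.1702 11.318 ]
turn units [-0.0008  0.0017  0.0015] shift units after turn [-0.0093 -0.0011  0.0763] shift now [-0.0091 -0.0011  0.0763]
tool axes now
 [[ 0.0019  0.2775  0.9607]
 [-0.0029  0.9607 -0.2775]
 [-1.     -0.0023  0.0027]]
```

Emit:
{"api": "arm_command", "payload": {"moves": "-1 -0.0064 0 -0.003 0 0 0; -1 0 0 0 0 0 0; -1 0 0 0 0 0 0"}}

```text
time: 5.83
eef_pos: [0.5488, 0.0029, 0.3174]
eef_rot: [-0.178, 1.569, -0.459]
contact_force: [-0.5, 0.6, -0.1]
gripper_width: 0.0074
```

Run:
```python
from h import *
from plant import ctrl,vision
plan(ctrl.read_state(),[.588,-.009,.167])
a=vision.read_camera("wrist"); c=vision.read_camera("side");b=c["color"][130:250,210:330]
t=vision.read_camera("top");pickle.dump(a,open("wrist5.pkl","wb"));pickle.dump(c,open("side5.pkl","wb"))
T0=cv2.imread("pics/side0.png")
cv2.imwrite("pics/w5.png",np.vstack([np.hstack([cv2.resize(a["color"],(400,300)),cv2.resize(t["color"][150:240,205:325],(400,300),interpolation=cv2.INTER_CUBIC)]),np.hstack([cv2.resize(c["color"][150:240,210:330],(400,300),interpolation=cv2.INTER_CUBIC),cv2.resize(T0[150:240,210:330],(400,300),interpolation=cv2.INTER_CUBIC)])]))
```

```text
t 5.8333 q [ 0.4518  0.3597 -0.6219  1.8959  0.2538  0.9629 -0.5661] tcp [0.5488 0.0029 0.3174] grasp [0.5491 0.0028 0.1624] w 0.007374450297770115 F [-0.4999  0.6378 -0.0518]
turn units [-0.0002  0.0012  0.0002] shift units after turn [-0.0091 -0.0012  0.0819] shift now [-0.009  -0.0012  0.0819]
tool axes now
 [[ 0.0017  0.2766  0.961 ]
 [-0.0008  0.961  -0.2766]
 [-1.     -0.0003  0.0019]]
```

View pics/w5.png

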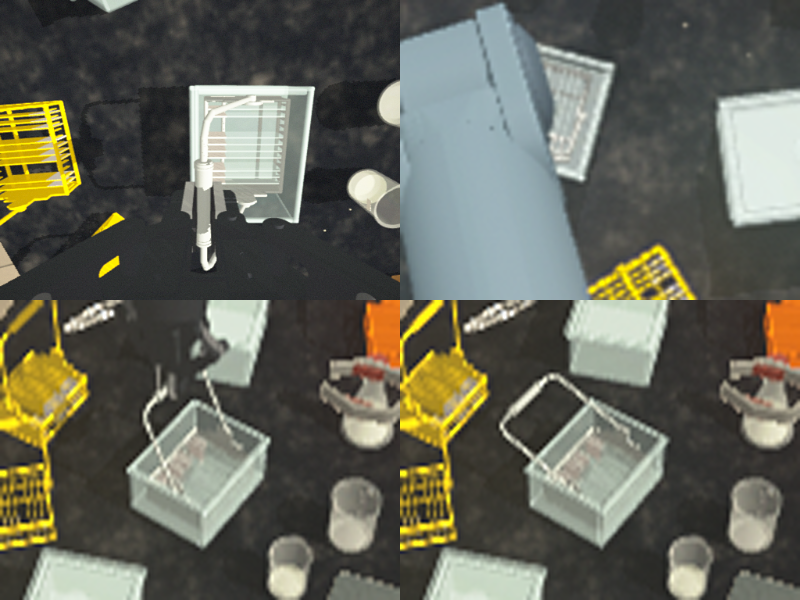

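Run:
```python
from h import *
a=cv2.imread("pics/side0.png");c=pickle.load(open("side5.pkl","rb"));b=c["color"]
g=lambda i:cv2.cvtColor(i,cv2.COLOR_BGR2GRAY).astype(np.float32)
for n,(x0,y0,x1,y1) in dict(dish=(246,188,296,242),beaker=(300,190,330,240),cov=(205,220,255,275)).items():
    m=np.eye(2,3,dtype=np.float32)
    cc,m=cv2.findTransformECC(g(a)[y0:y1,x0:x1],g(b)[y0:y1,x0:x1],m,cv2.MOTION_TRANSLATION,(3,200,1e-6),None,3)
    print(n,cc,m[:,2])
    if n=="dish":
        p=np.array([265,215]); print(onz(c,p+m[:,2],.04)-onz(c,p,.04))
```

```text
dish 0.9784932867412699 [0.3825 0.3002]
[ 0.0017 -0.0008  0.    ]
beaker 0.9999552008673808 [ 0.0033 -0.0009]
cov 0.9999799982323846 [-0.0027  0.0057]
```

Run:
```python
from h import *
c=pickle.load(open("side5.pkl","rb"))
b=c["color"]
rx=np.array([.961,-.276,0]);ry=np.array([.276,.961,0])
o=-c["R"].T@c["t"];print("cam",o)
P=np.array([.587,-.0095,.056])
def pl(p,off):
    o,d=ray(c,p); s=(ry@P+off-ry@o)/(ry@d); q=o+s*d; return np.round([rx@q,q[2]],4)
f=lambda x,y:(210+x*.3,150+(y-300)*.3)
print("near",pl(f(182,494),-.0505),pl(f(148,425),-.0505)); print("far",pl(f(240,447),.0505),pl(f(208,378),.0505))
cv2.imwrite("pics/s6.png",cv2.resize(b[155:225,235:305],(700,700),interpolation=cv2.INTER_CUBIC)[:600])
```

```text
cam [ 0.8368 -0.8224  1.0826]
near [0.5816 0.0575] [0.5382 0.1405]
far [0.5904 0.0434] [0.5448 0.1276]
```

View pics/s6.png

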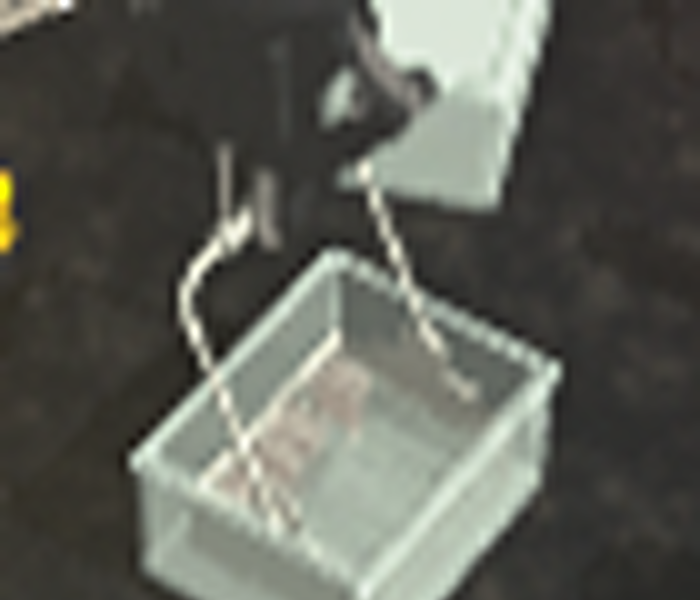

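Run:
```python
from h import *
a=cv2.imread("pics/w3.png");b=pickle.load(open("wrist5.pkl","rb"))["color"]
f=lambda i:cv2.resize(i[190:360,210:310],(353,600),interpolation=cv2.INTER_CUBIC)
cv2.imwrite("pics/cmp.png",np.hstack([f(a),f(b)]))
```

```text
(no output)
```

View pics/cmp.png

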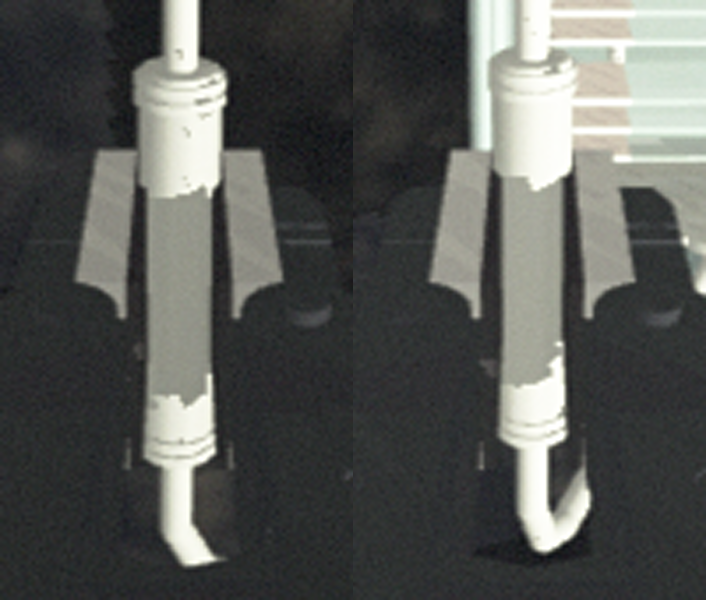

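Run:
```python
from h import *
from plant import ctrl
c=pickle.load(open("wrist5.pkl","rb")); s=ctrl.read_state()
R=Ro.from_euler("xyz",s["eef_rot"]).as_matrix()
for n,p,q in(("w3",(178,66),(180,463)),("w5",(178,56),(178,445))):
    P=[(210+x/3.53,190+y/3.53) for x,y in(p,q)]
    o,d1=ray(c,P[0]);o,d2=ray(c,P[1]); ax=R[:,1]
    # o+l1 d1 - (o+l2 d2) = +-.052 ax
    for sg in(1,-1):
        l,r,_,_=np.linalg.lstsq(np.c_[d1,-d2],sg*.052*ax,rcond=None)
        if l[0]>0: m=o+(l[0]*d1+l[1]*d2)/2; print(n,R.T@(m-s["eef_pos"]),"depth",l,r)
print("cam in tool",R.T@(o-s["eef_pos"]), c["intrinsics"][0,0])
```

```text
w3 [ 0.1541 -0.0001  0.0008] depth [0.1312 0.1457] [0.]
w5 [ 0.1577 -0.0001  0.0007] depth [0.1346 0.149 ] [0.]
cam in tool [0.0301 0.0692 0.0007] 333.1909938971286
```

Run:
```python
from h import *
w=pickle.load(open("wrist5.pkl","rb"));c=pickle.load(open("side5.pkl","rb"))
rx=np.array([.961,-.276,0])
for pw in((255,98),(250,99)):
  for pside in((282,193.8),(281,192.5)):
    X,e=tri(w,(pw[0]*1.28,pw[1]*1.28),c,pside); print(X,e,"s",rx@X)
print(proj(w,[.587+.0505*.276,-.0095+.0505*.961,.056])/1.28,proj(c,[.587+.0505*.276,-.0095+.0505*.961,.056]))
# rim corners in wrist5 at z=.07
r=np.array([onz(w,(x*1.28,y*1.28),.07) for x,y in((190,87),(314,87),(299,222))]);print(r,(r[0]+r[2])/2)
```

```text
[0.6158 0.0364 0.0368] 0.01354929769438907 s 0.5817244736603204
[0.6132 0.0367 0.0431] 0.01026981019548785 s 0.5791346786152681
[0.6134 0.0372 0.035 ] 0.017884531126166253 s 0.5791774239029548
[0.6108 0.0375 0.0413] 0.014487400272868028 s 0.5766460876500129
[248.5224  97.1983] [276.8033 189.1124]
[[ 0.5552  0.062   0.07  ]
 [ 0.652   0.0341  0.07  ]
 [ 0.6181 -0.0856  0.07  ]] [ 0.5866 -0.0118  0.07  ]
```

Emit:
{"api": "arm_command", "payload": {"moves": "-1 -0.009 0 0.0186 0 0 0; -1 -0.0075 0 0.0194 0 0 0; -1 0 0 0 0 0 0; -1 0 0 0 0 0 0"}}

```text
time: 6.32
eef_pos: [0.5668, -0.0028, 0.3249]
eef_rot: [-1.811, 1.569, -2.092]
contact_force: [-0.7, 1.1, -4.0]
gripper_width: 0.0074
```

Emit:
{"api": "arm_command", "payload": {"moves": "-1 -0.004 0 0.02 0 0 0; -1 -0.002 0 0.0203 0 0 0; -1 0 0 0 0 0 0; -1 0 0 0 0 0 0"}}

```text
time: 6.65
eef_pos: [0.5866, -0.0084, 0.3282]
eef_rot: [-0.587, 1.569, -0.868]
contact_force: [-0.3, 0.2, -4.5]
gripper_width: 0.0071
```

Emit:
{"api": "arm_command", "payload": {"moves": "-1 0.006 0 0 0 0 0; -1 0 0 0 0 0 0; -1 0 0 0 0 0 0"}}

```text
time: 6.9
eef_pos: [0.5867, -0.0081, 0.3274]
eef_rot: [-0.347, 1.566, -0.627]
contact_force: [-2.1, -0.9, 4.5]
gripper_width: 0.0073
```

Emit:
{"api": "arm_command", "payload": {"moves": "-1 0.006 0 0 0 0 0; -1 0 0 0 0 0 0; -1 0 0 0 0 0 0"}}

```text
time: 7.15
eef_pos: [0.588, -0.0084, 0.3273]
eef_rot: [-0.192, 1.562, -0.472]
contact_force: [-2.9, -2.3, 15.5]
gripper_width: 0.0071
```

Emit:
{"api": "arm_command", "payload": {"moves": "-1 -0.01 0 0.002 0 0 0; -1 0 0 0 0 0 0; -1 0 0 0 0 0 0"}}

```text
time: 7.4
eef_pos: [0.5866, -0.008, 0.3274]
eef_rot: [-1.15, 1.569, -1.429]
contact_force: [-0.5, 0.1, 2.0]
gripper_width: 0.0073
```

Run:
```python
from h import *
from plant import ctrl,vision
plan(ctrl.read_state(),[.587,-.0095,.275])
a=vision.read_camera("wrist"); c=vision.read_camera("side");b=c["color"]
pickle.dump(a,open("wrist7.pkl","wb"));pickle.dump(c,open("side7.pkl","wb"))
cv2.imwrite("pics/w7.png",np.hstack([cv2.resize(a["color"],(400,300)),cv2.resize(b[140:230,210:330],(400,300),interpolation=cv2.INTER_CUBIC)]))
g=lambda i:cv2.cvtColor(i,cv2.COLOR_BGR2GRAY).astype(np.float32)
A=cv2.imread("pics/side0.png");x0,y0,x1,y1=246,188,296,242
cc,m=cv2.findTransformECC(g(A)[y0:y1,x0:x1],g(b)[y0:y1,x0:x1],np.eye(2,3,dtype=np.float32),cv2.MOTION_TRANSLATION,(3,200,1e-6),None,3)
print(cc,m[:,2],onz(c,np.array([265,215])+m[:,2],.04)-onz(c,(265,215),.04))
```

```text
t 7.4 q [ 0.4404  0.4145 -0.6049  1.7985  0.2752  1.0132 -0.5519] tcp [ 0.5866 -0.008   0.3274] grasp [ 0.5866 -0.0083  0.1724] w 0.007258923987917641 F [-0.5292  0.0998  2.0358]
turn units [0.0001 0.0004 0.0009] shift units after turn [-0.2052 -0.0026  0.0017] shift now [-0.2052 -0.0029  0.0018]
tool axes now
 [[ 0.0002  0.2761  0.9611]
 [-0.0015  0.9611 -0.2761]
 [-1.     -0.0014  0.0006]]
0.9776592015098942 [0.415 0.344] [ 0.0019 -0.001   0.    ]
```

View pics/w7.png

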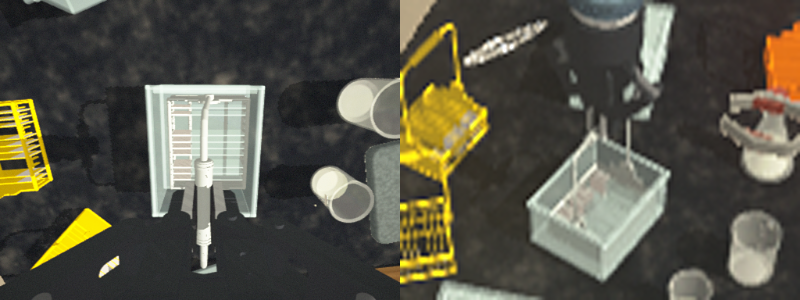

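Upright: the arms run vertically in the side view at (590,130) and (630,150), and the wrist view shows the sleeve over the centre of the dish. Next I'll measure how deep the sleeve sits in the pads, numerically.

```bash
cat >> h.py <<'E'
def sleeve(img):
    g=cv2.cvtColor(img,cv2.COLOR_BGR2GRAY)
    # bright bare-metal profile along column of sleeve axis; width of non-dark run per row
    out=[]
    for r in range(170,345):
        row=g[r]>110; c=260
        if not row[c]: c=int(np.argmax(row[250:275]))+250
        if not row[c]: out.append((r,0,0,0)); continue
        l=c
        while l>200 and row[l-1]: l-=1
        k=c
        while k<320 and row[k+1]: k+=1
        out.append((r,k-l+1,l,k))
    return out
E
python3 - <<'E'
from h import *
for n in("w3","w5","w7"):
    im=cv2.imread("pics/w3.png") if n=="w3" else pickle.load(open("wrist"+n[1]+".pkl","rb"))["color"]
    s=sleeve(im); print(n," ".join(f"{r}:{w}" for r,w,l,k in s if r<218 or r>300))
E
```

```text
w3 170:12 171:11 172:12 173:11 174:12 175:11 176:11 177:11 178:11 179:10 180:10 181:10 182:10 183:9 184:9 185:9 186:9 187:9 188:9 189:9 190:9 191:9 192:9 193:9 194:9 195:9 196:9 197:9 198:9 199:9 200:9 201:9 202:9 203:9 204:9 205:9 206:12 207:18 208:21 209:24 210:26 211:26 212:26 213:26 214:25 215:26 216:26 217:26 301:18 302:18 303:18 304:19 305:19 306:20 307:20 308:20 309:20 310:20 311:20 312:20 313:20 314:20 315:20 316:20 317:20 318:20 319:19 320:17 321:14 322:9 323:9 324:9 325:9 326:9 327:9 328:9 329:9 330:9 331:9 332:9 333:9 334:9 335:9 336:9 337:9 338:9 339:10 340:10 341:11 342:11 343:11 344:11
w5 170:78 171:78 172:78 173:78 174:78 175:78 176:78 177:78 178:78 179:78 180:78 181:78 182:78 183:78 184:78 185:78 186:78 187:78 188:78 189:78 190:78 191:78 192:78 193:78 194:78 195:78 196:78 197:78 198:78 199:78 200:78 201:78 202:78 203:78 204:78 205:78 206:78 207:78 208:78 209:78 210:78 211:78 212:78 213:78 214:78 215:78 216:78 217:78 301:18 302:18 303:18 304:18 305:18 306:18 307:18 308:18 309:19 310:19 311:20 312:20 313:20 314:18 315:16 316:12 317:10 318:8 319:9 320:9 321:9 322:8 323:9 324:8 325:8 326:8 327:8 328:8 329:8 330:8 331:8 332:8 333:9 334:9 335:19 336:19 337:17 338:17 339:16 340:15 341:14 342:12 343:10 344:9
w7 170:121 171:121 172:121 173:121 174:121 175:121 176:121 177:121 178:121 179:121 180:121 181:121 182:121 183:121 184:121 185:121 186:121 187:121 188:121 189:121 190:118 191:121 192:118 193:118 194:119 195:118 196:118 197:118 198:117 199:118 200:117 201:117 202:117 203:117 204:117 205:117 206:117 207:117 208:118 209:117 210:118 211:118 212:117 213:117 214:117 215:118 216:118 217:118 301:18 302:18 303:18 304:18 305:18 306:18 307:18 308:18 309:18 310:19 311:19 312:17 313:14 314:11 315:10 316:10 317:10 318:10 319:10 320:10 321:10 322:10 323:10 324:10 325:10 326:10 327:10 328:10 329:10 330:10 331:10 332:10 333:9 334:9 335:9 336:9 337:9 338:8 339:8 340:8 341:8 342:7 343:18 344:19
```

Emit:
{"api": "arm_command", "payload": {"moves": "-1 -0.008 0 0 0 0 0; -1 -0.01 0 0 0 0 0; -1 -0.01 0 0 0 0 0; -1 0 0 0 0 0 0; -1 0 0 0 0 0 0; -1 0 0 0 0 0 0"}}

```text
time: 8.0
eef_pos: [0.5863, -0.0081, 0.3408]
eef_rot: [-1.996, 1.569, -2.276]
contact_force: [-0.7, -1.1, -4.9]
gripper_width: 0.0071
```

Run:
```python
from h import *
from plant import ctrl,vision
plan(ctrl.read_state(),[.587,-.0095,.287])
a=vision.read_camera("wrist")
print([(r,w) for r,w,l,k in sleeve(a["color"]) if 305<r<320])
```

```text
t 8.0 q [ 0.4462  0.3985 -0.6105  1.7882  0.2627  1.0379 -0.5425] tcp [ 0.5863 -0.0081  0.3408] grasp [ 0.5861 -0.0083  0.1858] w 0.007128587890155806 F [-0.6999 -1.0856 -4.8703]
turn units [ 0.0001 -0.0005  0.0011] shift units after turn [-0.2024 -0.0023  0.0022] shift now [-0.2024 -0.0026  0.002 ]
tool axes now
 [[-0.0012  0.2762  0.9611]
 [-0.0014  0.9611 -0.2762]
 [-1.     -0.0017 -0.0008]]
[(306, 18), (307, 18), (308, 18), (309, 18), (310, 19), (311, 18), (312, 16), (313, 14), (314, 11), (315, 11), (316, 11), (317, 11), (318, 11), (319, 11)]
```

Load is 4.9 N with no slip. I'll keep lifting.

Emit:
{"api": "arm_command", "payload": {"moves": "-1 -0.012 0 0 0 0 0; -1 -0.016 0 0 0 0 0; -1 -0.02 0 0 0 0 0; -1 -0.02 0 0 0 0 0; -1 -0.02 0 0 0 0 0; -1 -0.02 0 0 0 0 0; -1 -0.02 0 0 0 0 0; -1 -0.02 0 0 0 0 0"}}

```text
time: 8.72
eef_pos: [0.5866, -0.0079, 0.4166]
eef_rot: [-0.966, 1.569, -1.246]
contact_force: [0.8, -0.3, -3.9]
gripper_width: 0.007
```

Emit:
{"api": "arm_command", "payload": {"moves": "-1 -0.018 0 0 0 0 0; -1 -0.014 0 0 0 0 0; -1 -0.008 0 0 0 0 0; -1 -0.004 0 0 0 0 0; -1 0 0 0 0 0 0; -1 0 0 0 0 0 0; -1 0 0 0 0 0 0; -1 0 0 0 0 0 0"}}

```text
time: 9.38
eef_pos: [0.5864, -0.008, 0.4364]
eef_rot: [-2.216, 1.568, -2.495]
contact_force: [-0.0, 0.8, -5.2]
gripper_width: 0.0074
```

Run:
```python
from h import *
from plant import ctrl,vision
s=ctrl.read_state();plan(s,[.587,-.0095,.282])
a=vision.read_camera("wrist");b=vision.read_camera("side");t=vision.read_camera("top")
pickle.dump((a,b,t),open("8.pkl","wb"))
print([(r,w) for r,w,l,k in sleeve(a["color"]) if 307<r<318])
rx=np.array([.961,-.276,0]);ry=np.array([.276,.961,0])
A=b["color"].copy();C=cv2.resize(A[90:240,200:340],(560,600),interpolation=cv2.INTER_CUBIC)
def dr(c,P,I,f,col):
    q=[f(proj(c,P+x*rx+y*ry)) for x,y in((-1,-1),(1,-1),(1,1),(-1,1)) for x,y in[(x*h[0],y*h[1])]]
    cv2.polylines(I,[np.int32(np.array(q)*8)],True,col,1,cv2.LINE_AA,3)
f=lambda p:(np.array(p)-[200,90])*4
h=(.050,.062);dr(b,np.array([.587,-.0105,.07]),C,f,(0,255,0))
h=(.041,.051);dr(b,np.array([.586,-.0083,.12]),C,f,(0,0,255))
W=cv2.resize(a["color"][150:],(240,0x6e))
out=np.zeros((600,800,3),np.uint8);out[:,:560]=C;out[:180,560:]=cv2.resize(a["color"],(240,180));out[180:380,560:]=cv2.resize(t["color"][140:240,190:310],(240,200),interpolation=cv2.INTER_CUBIC)
cv2.imwrite("pics/fin.png",out)
```

```text
t 9.3833 q [ 0.476   0.3024 -0.6373  1.6935  0.1917  1.2107 -0.4878] tcp [ 0.5864 -0.008   0.4364] grasp [ 0.5861 -0.0083  0.2814] w 0.007430006521451712 F [-0.0342  0.7989 -5.18  ]
turn units [ 0.0001 -0.0009  0.0012] shift units after turn [-0.0012 -0.0025  0.002 ] shift now [-0.0012 -0.0025  0.002 ]
tool axes now
 [[-0.0019  0.2762  0.9611]
 [-0.0014  0.9611 -0.2762]
 [-1.     -0.0019 -0.0014]]
[(308, 18), (309, 18), (310, 19), (311, 19), (312, 19), (313, 19), (314, 20), (315, 20), (316, 20), (317, 20)]
```

View pics/fin.png

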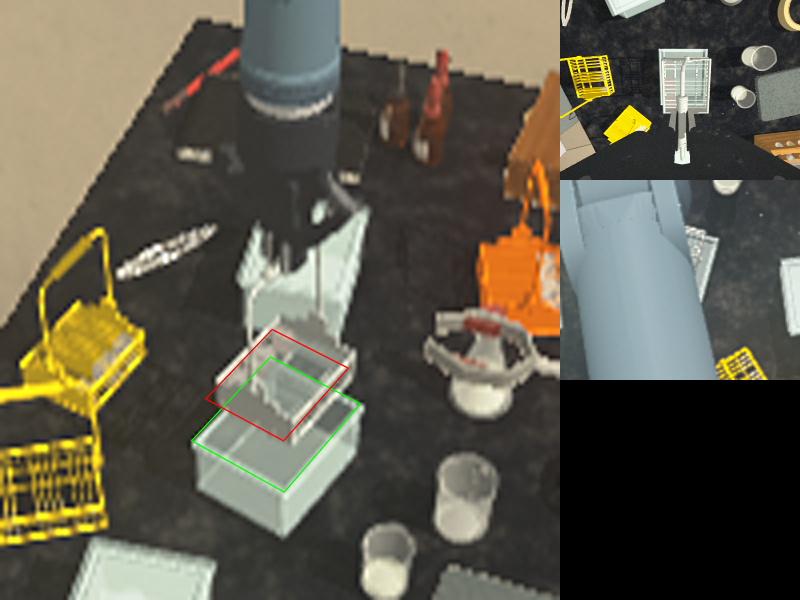

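The side view shows the rack hanging over the dish. Its front bottom corner at (287,438) is close to my predicted outline for an underside at z = 0.12, though the rack looks shifted a few mm toward +x. I'll check that numerically in the wrist view.

Run:
```python
from h import *
a,b,t=pickle.load(open("8.pkl","rb"))
rx=np.array([.961,-.276,0]);ry=np.array([.276,.961,0])
D=np.array([.587,-.0105,0]);G=np.array([.5861,-.0083,0])
for y in(.05,0,-.03):
    print(y,"dish rim L/R",[proj(a,D+x*rx+y*ry+[0,0,.07]).round(1) for x in(-.05,-.045,.045,.05)],"rack top",[proj(a,G+x*rx+y*ry+[0,0,.175]).round(1) for x in(-.041,.041)],"bot",[proj(a,G+x*rx+y*ry+[0,0,.12]).round(1) for x in(-.041,.041)])
g=cv2.cvtColor(a["color"],cv2.COLOR_BGR2GRAY).astype(int)
for r in(106,112,118,125,140,155,170,190,205): print(r,"L"," ".join(map(str,g[r,204:240])),"R"," ".join(map(str,g[r,290:336])))
```

```text
0.05 dish rim L/R [array([211.4, 115.9]), array([216.5, 115.9]), array([307.8, 115.9]), array([312.8, 115.9])] rack top [array([200.3, 123.1]), array([320.5, 123.1])] bot [array([211.8, 117.5]), array([309.3, 117.5])]
0 dish rim L/R [array([213.4, 165.6]), array([218.3, 165.6]), array([305.8, 165.6]), array([310.7, 165.6])] rack top [array([203.8, 193.3]), array([317.1, 193.3])] bot [array([214.1, 175.4]), array([307. , 175.4])]
-0.03 dish rim L/R [array([214.6, 193.6]), array([219.3, 193.6]), array([304.8, 193.6]), array([309.5, 193.6])] rack top [array([205.7, 231.7]), array([315.2, 231.7])] bot [array([215.4, 207.5]), array([305.7, 207.5])]
106 L 40 39 31 38 30 71 155 233 244 249 236 230 227 230 239 240 243 247 247 246 244 244 243 245 244 243 244 243 244 245 243 243 244 244 243 244 R 239 240 238 238 239 238 238 239 237 237 234 232 230 229 228 217 210 210 205 201 207 207 230 246 247 141 59 46 44 48 52 49 41 49 46 45 40 43 43 38 40 42 45 46 50 57
112 L 35 34 29 26 32 46 101 175 222 240 228 196 185 157 157 166 202 226 228 219 183 179 181 178 182 182 181 181 183 182 182 184 183 186 18
[... 1657 characters left out ...]
08 219 175 109 159 214 244 252 211 80 53 60 57 60 61 63 63 65 62 59 57 45 42 44
190 L 44 40 39 34 35 33 45 38 53 114 188 232 238 199 178 223 247 252 251 251 255 255 255 255 255 255 255 255 255 255 255 255 255 255 255 255 R 205 209 218 223 224 225 220 221 217 217 220 216 191 188 191 198 218 219 227 217 221 227 211 206 179 168 215 243 250 208 69 27 27 24 20 31 20 21 22 25 28 29 30 24 21 26
205 L 32 31 31 27 37 33 31 37 35 82 154 213 239 231 181 193 238 250 250 223 163 178 191 185 186 188 187 183 184 185 185 182 178 184 183 182 R 162 160 143 139 142 141 139 143 154 148 143 140 141 141 147 173 187 203 197 164 166 151 150 147 161 203 240 254 250 101 37 34 31 30 36 33 33 31 36 39 36 38 30 27 28 24
```

The dish rim matches the model to within 0.5 mm, and the rack sits about 5 mm too far toward +x because the bail is about 0.05 rad off vertical. I'll correct that gently.

Emit:
{"api": "arm_command", "payload": {"moves": "-1 -0.001 -0.0005 -0.0025 0 0 0; -1 -0.001 -0.0005 -0.0025 0 0 0; -1 -0.001 -0.0005 -0.0025 0 0 0; -1 -0.001 -0.0005 -0.0025 0 0 0; -1 0 0 0 0 0 0; -1 0 0 0 0 0 0; -1 0 0 0 0 0 0; -1 0 0 0 0 0 0"}}

```text
time: 10.2
eef_pos: [0.5815, -0.0076, 0.4392]
eef_rot: [-1.517, 1.569, -1.797]
contact_force: [0.5, -0.2, -3.5]
gripper_width: 0.0072
```

Run:
```python
from h import *
from plant import ctrl,vision
s=ctrl.read_state();plan(s,[.587,-.0095,.282])
E=[]
for i in range(2):
    a=vision.read_camera("wrist");b=vision.read_camera("side");E.append((a,b))
pickle.dump(E,open("9.pkl","wb"))
g=cv2.cvtColor(a["color"],cv2.COLOR_BGR2GRAY).astype(int)
for r in(118,140,190,205): print(r,"L"," ".join(map(str,g[r,204:236])),"R"," ".join(map(str,g[r,300:336])))
print("frame diff",cv2.absdiff(E[0][0]["color"],a["color"]).mean(),cv2.absdiff(E[0][1]["color"],b["color"]).mean())
# side view: bottom corners of rack at z .12 predicted, gray patch columns below the corner
rx=np.array([.961,-.276,0]);ry=np.array([.276,.961,0]);C=np.array([.5863,-.0092,0])
G=cv2.cvtColor(b["color"],cv2.COLOR_BGR2GRAY).astype(int)
for n,x,y in(("left",-1,-1),("front",1,-1),("right",1,1)):
    p=proj(b,C+.041*x*rx+.051*y*ry+[0,0,.12]);q=np.int32(p.round());print(n,p);print(G[q[1]-5:q[1]+6,q[0]-6:q[0]+7])
```

```text
t 10.2 q [ 0.4809  0.2896 -0.6397  1.7022  0.1847  1.211  -0.4843] tcp [ 0.5815 -0.0076  0.4392] grasp [ 0.5815 -0.0078  0.2842] w 0.007190360774354012 F [ 0.5478 -0.1521 -3.4503]
turn units [0.     0.0001 0.001 ] shift units after turn [ 0.0043 -0.0007  0.0116] shift now [ 0.0043 -0.0007  0.0116]
tool axes now
 [[-0.0003  0.2763  0.9611]
 [-0.0015  0.9611 -0.2763]
 [-1.     -0.0015  0.0001]]
118 L 36 39 38 40 36 42 35 36 36 38 53 111 182 228 239 217 195 191 164 169 204 227 230 218 184 180 183 185 182 186 182 182 R 189 189 191 188 190 188 196 188 127 109 109 113 135 174 197 227 241 204 120 48 46 46 48 40 46 41 39 45 40 41 41 46 46 48 47 37
140 L 49 52 50 50 47 53 49 50 47 49 50 83 155 213 244 252 247 199 173 215 239 212 224 221 202 181 180 180 180 180 184 179 R 180 180 181 184 188 192 185 129 108 112 114 136 163 160 152 154 151 152 186 233 251 249 148 52 43 54 50 50 51 53 51 51 45 43 43 41
190 L 46 47 51 45 43 31 35 39 39 40 41 42 47 94 166 222 247 252 250 250 255 255 255 255 255 255 255 255 255 255 255 255 R 221 217 219 219 215 187 186 184 187 205 219 228 207 203 175 164 211 242 251
[... 1545 characters left out ...]
153 152 171]
 [154 154 153 154 153 154 152 154 155 155 153 169 200]]
right [286.9625 182.125 ]
[[152 147 144 130 117 207 179  60  51  54  60  61  56]
 [143 150 152 144 154 231 183  56  52  58  68  66  51]
 [147 144 141 147 222 214 133  51  53  59  65  62  49]
 [141 138 145 239 205 137 114  52  53  55  57  57  55]
 [162 133 223 242 133 124  91  51  51  52  56  58  61]
 [147 212 230 139 134 159  94  50  50  52  56  56  60]
 [207 222 146 115 162 172  79  49  52  50  52  53  62]
 [236 134 113 145 206 117  53  52  54  51  52  53  62]
 [171  95  93 201 166  58  54  59  58  54  53  57  61]
 [143  72 238 162  53  50  55  61  62  58  57  58  60]
 [138 219 248  64  38  51  55  57  62  58  54  56  56]]
```

Emit:
{"api": "arm_command", "payload": {"moves": "-1 0 0 0 0 0 0; -1 0 0 0 0 0 0; -1 0 0 0 0 0 0; -1 0 0 0 0 0 0; -1 0 0 0 0 0 0; -1 0 0 0 0 0 0; -1 0 0 0 0 0 0; -1 0 0 0 0 0 0"}}

```text
time: 11.07
eef_pos: [0.5815, -0.0075, 0.4392]
eef_rot: [-1.546, 1.569, -1.826]
contact_force: [0.6, 0.2, -3.6]
gripper_width: 0.0073
```

Run:
```python
from h import *
from plant import ctrl,vision
E=pickle.load(open("9.pkl","rb"));b=vision.read_camera("side");a=vision.read_camera("wrist")
s=ctrl.read_state();print(s["time"],s["eef_pos"],s["contact_force"],s["gripper_width"],abs(s["dq"]).max())
g=lambda i:cv2.cvtColor(i,cv2.COLOR_BGR2GRAY).astype(np.float32)
def ecc(A,B,x0,y0,x1,y1):
    cc,m=cv2.findTransformECC(g(A)[y0:y1,x0:x1],g(B)[y0:y1,x0:x1],np.eye(2,3,dtype=np.float32),cv2.MOTION_EUCLIDEAN,(3,200,1e-6),None,3); return round(cc,4),m.round(3).tolist()
print("rack side",ecc(E[0][1]["color"],b["color"],248,165,296,203)); print("wrist",ecc(E[0][0]["color"],a["color"],210,110,325,215))
A=cv2.imread("pics/side0.png")
for n,q in dict(dish=(246,200,296,242),beaker=(300,190,330,240),covb=(205,220,255,275),yel=(200,150,240,225),cova=(262,138,292,170)).items(): print(n,ecc(A,b["color"],*q))
```

```text
11.1667 [ 0.5815 -0.0075  0.4392] [-0.3574 -0.7294 -4.9083] 0.007103082339589116 0.001571532389644918
rack side (0.9996, [[1.0, 0.0, 0.009999999776482582], [-0.0, 1.0, -0.013000000268220901]])
wrist (0.9988, [[1.0, -0.0010000000474974513, 0.0430000014603138], [0.0010000000474974513, 1.0, -0.03500000014901161]])
dish (0.9841, [[1.0, -0.00800000037997961, 0.4269999861717224], [0.00800000037997961, 1.0, 0.11900000274181366]])
beaker (1.0, [[1.0, -0.0, 0.0], [0.0, 1.0, -0.004000000189989805]])
covb (1.0, [[1.0, 0.0, -0.0], [-0.0, 1.0, 0.003000000026077032]])
yel (0.985, [[1.0, 0.0010000000474974513, 0.004999999888241291], [-0.0010000000474974513, 1.0, 0.0010000000474974513]])
cova (0.475, [[0.9990000128746033, 0.04600000008940697, 0.8019999861717224], [-0.04600000008940697, 0.9990000128746033, 1.8389999866485596]])
```

The rack is still, centred over the dish and held, so I'm handing in.

```bash
python3 -c "
from plant import ctrl
print(ctrl.hand_in())"
```

```text
the job is handed in; nothing more can be done
None
```

I pinched the folded handle, swung it upright while the rack sat in the dish, and lifted the rack. The job was handed in at about 11 s with the gripper still holding it over the same dish.

**Last checks:**
- **Hold:** The load is about 4–5 N and the grip is steady. Over the last second the rack moved less than 0.05 px in the images.
- **Position:** The rack is centred on the dish to within about 1 mm across its short side. I did not measure it as closely along the long side.
- **Height and level:** The underside is at about z = 0.12 m, so about 5 cm above the rim. The rack's lower corners matched a level outline to about 2 px (roughly 5 mm).
- **Bystanders:** The beaker, one lidded dish (covered_b) and the yellow racks did not move. The check on the other lidded dish (covered_a) was inconclusive because the arm partly blocked the view. The spare lid, forceps, petri dish and wash bottle were not measured afterwards.

**What did not go cleanly:**
- **Dish nudged:** During the swing the handle was pressed with 11–15 N at times, and the dish moved about 2 mm.
- **Sleeve slip:** The sleeve slid about 5–6 mm toward the fingertips during the swing. I saw no slip in the check early in the lift. The same check at full height gave no reading.
- **Handle angle:** The handle hangs about 0.05 rad off vertical. I moved the arm about 5 mm so that the rack is still centred over the dish.
- **Height estimates:** Before a final 3 mm raise, two ways of working out the underside height gave 0.115 and 0.121 m.

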